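Index the vial turntable to its next station

ROBOT

A 6-joint arm with a two-finger parallel gripper is mounted at the origin on the work surface. World frame = base frame: x ahead of the robot, y to its left, z up, the work surface at z = 0. Lengths are in m, angles in degrees, forces in N, time in s.
With the tool pointing down it reaches from about 0.3 to 0.775 m from the base axis. Payload 14.6 kg.
Tool frame: the origin (TCP) lies on the front face of the gripper's body, between the roots of the fingers; the fingertips stand 73 mm ahead of it and the grasp point (between the pads) lies 54 mm ahead of it; z points along the fingers, y is the line along which they close (so a half turn about z gives the same grasp; the last joint's range is limited). The gripper opens to 85 mm and grips with 20 to 120 N. Pads are 22 mm wide; open, the fingers measure 114 mm over their backs; the gripper's body (76 mm by 85 mm) begins 54 mm behind the grasp point. The pads swing forward as they close: fully open they stand 13 mm farther back than shut.
Start: joints at [-71.138, 17.183, 87.147, -0, 75.671, -3.816], TCP at [0.212, -0.507, 0.304] pointing down, gripper open.
Joint ranges: [-173.82, 173.82], [-45.26, 126.66], [13.44, 144.39], [-59.66, 239.66], [0, 175.72], [-146.38, 146.38]. Speed limits (degrees/s): [127.2, 127.2, 147.25, 180, 180, 180].

INTERFACE

Orientations are given as [roll, pitch, yaw] about the fixed x, y, z axes, in that order (R = Rz(yaw) Ry(pitch) Rx(roll)).
In Python, from cell import ctrl, viewer, hand_in, regions_of, pinpoint gives the robot as it stands.
- The arm moves only by the tool move_arm, never from a script. Its arguments are lists of equal length, an entry for each row: "dp": the shift along the world's x, y, z in m, a list of three; "dr": the turn, a rotation vector about the world's x, y, z in degrees, a list of three; "claw": the closure, from 0 (fully open) to 1 (shut). A call has 1 to 8 rows; each row shifts and turns the commanded pose from where the row before left it; what a row does not reach is not made up. A row lasts 1/12 s, in which the tool goes at most 41.7 mm and 7.16 degrees, less where a joint would pass 70% of its speed; a pose out of reach is approached as far as the arm can. A call is refused whole if a number of a shift passes 0.0417 or a number of a turn 7.16, either way. A call with a gripper value outside its range is refused whole. The fingers move at their own pace and stop on an object; "grip_force" is the grip in N (left out, the last holds). Time passes only in rows, so rows that do not move let the fingers close. It gives the time, the measured TCP pose, the force, the opening and the grip force at its end, in the units of the state.
- ctrl.observe(): the state, without advancing time (a new reading comes with each control period).
- viewer.grab_frame(name): name is "scene" or "side" or "wrist"; returns the picture (400x640x3 uint8, blue, green, red); there is no depth.
- viewer.camera_info(name): a dict with "fx", "fy", "cx", "cy" (pixels), "rvec" (rotation vector, rad) and "tvec" (3), from world to camera coordinates, as OpenCV has them. Camera axes: x right, y down, z forward; pixel columns grow to the right and rows downward; lengths in m; the calibration is good to about 2 mm. A picture is of the moment at which its call begins: read the wrist's pose just before it. camera_info takes no time and is no camera call; for the wrist camera it gives the pose at the moment of the call.
- hand_in(): hands the job in; it is judged then, once.
Trained networks look in the newest picture that a camera, given by its name, has taken for a name from the list of things; names that differ only in an ending like _2 or _b are one class to them, and where a whole thing is asked for, a point or a joint stands for the part that bears it (a point fixed in the world has none). Each returns a list of dicts, best first, with "score" (0 to 1); they miss things now and then, are a little off and sometimes report something else, mostly with a low value. They report only what shows in the picture. A call takes as long as a camera call.
- regions_of(camera, thing): "mask" (400x640 bool, what is visible of it) and "position" ([column, row] in pixels, amid what is visible of it).
- pinpoint(camera, thing): "position" ([column, row] in pixels: a listed point, or the origin of a listed thing).
The state is a dict: "clock": time; "joints": joint angles; "dq": joint speeds; "joint_efforts": joint torques, N m; "tcp_pos": TCP position; "ee_rot": TCP orientation; "contact_force": force on the tool from outside, world axes, zero at the start; "ft_torque": the same for the moment, N m; "width": finger opening in m; "grip_force": force on a finger pad.
Only numpy, scipy, OpenCV 4.12 (cv2) and the standard library are available. Lean on these libraries where they do the work, as an engineer would, in place of code of your own. Each camera call takes 0.05 s, during which the arm holds its last target. There are 200 camera calls.

TASK

Bring the vial turntable in front of the reader on to its next station: pull up the spring plunger's knob, turn the disc counter-clockwise (seen from above), and let the plunger snap fully home in the next hole, wherever that is, so that the disc is locked, then let go. Do not force the disc sideways against the pin while it sits in a hole (25 N on the pin is too much), keep the vials standing in their pockets, and leave the things around the turntable alone.

Things in the scene. Friction and masses are not known exactly. Their poses are not given: they have to be found in the camera images.
- index_base: fixed dark steel base under the turntable, 276 mm across; origin on the bench on the turntable's vertical axis, z up. Its flat index ring, hidden under the disc, has holes 11 mm wide, 8 mm deep, 125 mm from the axis. The reader, a white box 107 mm tall, stands 165 to 205 mm from the axis along this frame's +x
- axis (a point): on the turntable's vertical axis at the disc's upper face (40 mm above the bench). Seen from here the pin starts in the first hole; the next, the only other one, lies 0.61 to 1.11 rad further counter-clockwise (from above), on an adjustable sector: just where is not measured and cannot be seen, only felt
- turntable (a joint): disc rotation in rad: 0 at the start (locked in the first hole), growing counter-clockwise seen from above; stops at -0.3 and 1.5. Aluminium disc, 300 mm across, 14 mm thick, with six black vial pockets (33 mm across, 16 mm tall) centred 66 mm from the axis. Turns easily (0.06 N m of friction), stays where left
- plunger (a joint): pull of the spring plunger in m: 0 home in a hole, 0.008 with its pin (8 mm thick, flat end) on the ring between holes, 0.014 at its stop. Spring 5 N down when home, 8 N at 0.008, 10 N at 0.014. Above 0.009 the disc is free. Let go between holes, the pin rides the ring (2 N drag at the knob) and snaps into a hole by itself; the disc then stops hard, with 1.5 mm of play each way
- knob (a point): on the plunger's vertical axis, mid-height of its black round knob: where to grip. Knob 24 mm across, 27 mm tall; home, it spans 12 to 39 mm above the disc's upper face and this point is 28 mm above it. Below it a steel bushing, 22 mm across, 10 mm tall. It stands alone near the disc's rim, 125 mm from the axis, and goes round with the disc
- vial0: loose capped glass vial, 23 mm across, 56 mm tall, standing in a pocket of the turntable, its top 99 mm above the bench; origin at the centre of its underside, z up
- vial1: loose capped glass vial, 23 mm across, 56 mm tall, standing in a pocket of the turntable, its top 99 mm above the bench; origin at the centre of its underside, z up
- vial2: loose capped glass vial, 23 mm across, 56 mm tall, standing in a pocket of the turntable, its top 99 mm above the bench; origin at the centre of its underside, z up
- tip_tray: orange plastic tray, 100 x 75 x 40 mm, open, with compartments; left of the turntable; loose bystander; origin at the centre of its underside
- beaker: glass beaker, 60 mm across, 70 mm tall; right of the turntable; loose bystander; origin at the centre of its underside
- slide_box: blue closed box, 90 x 60 x 35 mm; in front of the turntable, to the left; loose bystander; origin at the centre of its underside

How it is judged:
By the outcome, as a careful person would: the job done as asked, in the order asked, and still so for the second after the job is handed in, with the robot touching nothing.
It also fails if it takes over 64 s, if anything falls off the work surface, if the arm or the gripper's body presses on something with over 40 N, if the wrist force passes 120 N, or if a joint passes its speed limit or range.

## Working session

There is one attempt and no reset: what is moved stays moved. The work goes in short steps, Python scripts to look and compute and a tool call to move; the robot and the scene stay as the last step left them, time stands still between calls to the robot, and variables do not carry over. Pictures are saved under pics/ and viewed, at most 10 in all, crops included, and the job is handed in when it is done.

Besides the shell and the picture viewer there is one more tool, called after "Call:" by a JSON object that holds its "name" and its "arguments". move_arm: Moves the arm, as the interface text tells. Its arguments: {"type":"object","properties":{"dp":{"type":"array"},"dr":{"type":"array"},"claw":{"type":"array"},"grip_force":{"type":"number"}},"required":["dp","dr","claw"]}

```bash
mkdir -p pics
cat > h.py <<'E'
import numpy as np, cv2
from cell import ctrl, viewer, hand_in, regions_of, pinpoint
def ray(cam,px,z):
    i=viewer.camera_info(cam); R=cv2.Rodrigues(np.array(i["rvec"],float))[0]; t=np.array(i["tvec"],float).ravel()
    d=R.T@np.array([(px[0]-i["cx"])/i["fx"],(px[1]-i["cy"])/i["fy"],1]); c=-R.T@t
    return c+d*(z-c[2])/d[2]
E
python3 - <<'E'
from h import *
s=ctrl.observe(); print(s)
for c in ["scene","side"]:
    cv2.imwrite(f"pics/{c}0.png",viewer.grab_frame(c))
    for n,z in [("knob",.068),("axis",.04),("index_base",0),("vial0",.043),("vial1",.043),("vial2",.043)]:
        for r in pinpoint(c,n)[:3]: print(c,n,round(r["score"],2),np.round(r["position"]),np.round(ray(c,r["position"],z),4))
E
```

```text
{'clock': 0.0, 'joints': array([-7.11381016e+01,  1.72166635e+01,  8.71823325e+01,  2.02447690e-03,
        7.56692698e+01, -3.81536936e+00]), 'dq': array([-0.03174781, -0.0958149 ,  0.00570429, -0.02437735,  0.03471067,
        0.12974137]), 'joint_efforts': array([ 4.93532953e-04, -5.43501985e+01, -3.61790228e+01, -1.96816848e-05,
        4.08090418e-03, -4.28997407e-05]), 'tcp_pos': array([ 0.21200392, -0.50732915,  0.30329635]), 'ee_rot': array([-1.79932016e+02, -6.49905605e-03,  2.26767617e+01]), 'contact_force': array([ 0.55517127,  0.1923214 , -0.58560303]), 'ft_torque': array([ 0.03027862, -0.01889738,  0.01477348]), 'grip_force': 0.0, 'width': 0.0852642126710116}
scene knob 0.6 [353. 196.] [0.4387 0.0257 0.068 ]
scene vial0 0.71 [282. 216.] [ 0.6317 -0.0201  0.043 ]
scene vial0 0.55 [301. 233.] [0.6158 0.0654 0.043 ]
scene vial0 0.54 [331. 210.] [0.5042 0.019  0.043 ]
scene vial1 0.71 [282. 216.] [ 0.6317 -0.0201  0.043 ]
scene vial1 0.55 [301. 233.] [0.6158 0.0654 0.043 ]
scene vial1 0.54 [331. 210.] [0.5042 0.019  0.043 ]
scene vial2 0.71 [282. 216.] [ 0.6317 -0.0201  0.043 ]
scene vial2 0.55 [301. 233.] [0.6158 0.0654 0.043 ]
scene vial2 0.54 [331. 210.] [0.5042 0.019  0.043 ]
side knob 0.55 [369. 197.] [0.4454 0.0273 0.068 ]
side vial0 0.62 [286. 178.] [ 0.6344 -0.0131  0.043 ]
side vial0 0.53 [289. 203.] [0.6095 0.0581 0.043 ]
side vial0 0.51 [342. 196.] [0.5023 0.0132 0.043 ]
side vial1 0.62 [286. 178.] [ 0.6344 -0.0131  0.043 ]
side vial1 0.53 [289. 203.] [0.6095 0.0581 0.043 ]
side vial1 0.51 [342. 196.] [0.5023 0.0132 0.043 ]
side vial2 0.62 [286. 178.] [ 0.6344 -0.0131  0.043 ]
side vial2 0.53 [289. 203.] [0.6095 0.0581 0.043 ]
side vial2 0.51 [342. 196.] [0.5023 0.0132 0.043 ]
```

View pics/scene0.png

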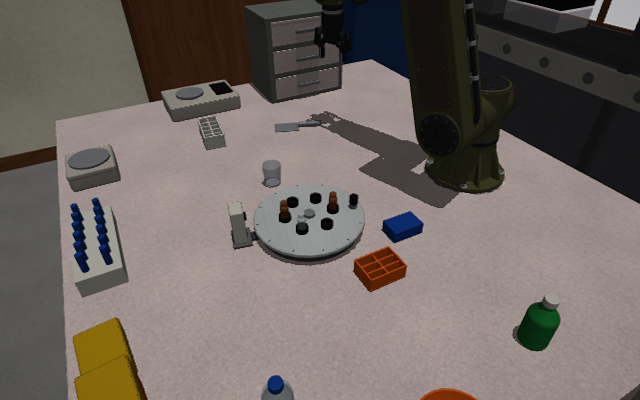

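View pics/side0.png

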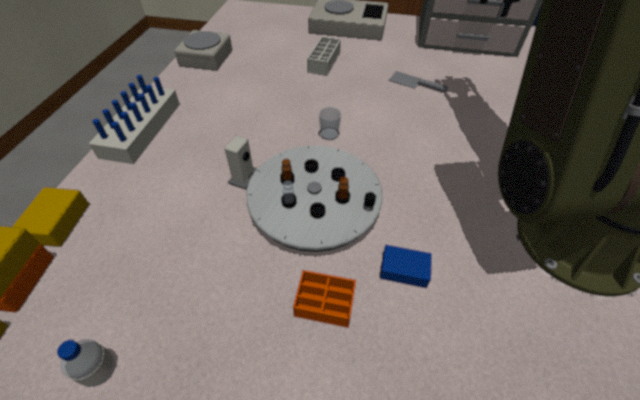

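The scene view shows the disc centred near (309,213), the knob at (353,200), vials at (284,211), (333,203) and (302,217), and the reader at (239,225). The side view agrees: hub at (314,187), knob at (370,200). Next I fit the disc axis.

Run:
```python
from h import *
from scipy.optimize import least_squares
for c in ["scene","side"]:
    viewer.grab_frame(c)
    for r in regions_of(c,"turntable")[:1]:
        m=r["mask"].astype(np.uint8); print(c,r["score"],m.sum())
        k=max(cv2.findContours(m,0,1)[0],key=cv2.contourArea)
        h=cv2.convexHull(k)[:,0]
        P=np.array([ray(c,p,.035)[:2] for p in h])
        f=least_squares(lambda q:np.hypot(*(P-q[:2]).T)-q[2],[.56,.02,.15],loss="soft_l1",f_scale=.002); print(f.x,f.cost)
    for r in regions_of(c,"knob")[:2]:
        print("knob",r["score"],r["mask"].sum(),ray(c,r["position"],.068))
i={c:viewer.camera_info(c) for c in ["scene","side"]}
print(ray("scene",(309,213),.04),ray("side",(314,187),.04))
for n in ["beaker","slide_box","tip_tray"]:
    for r in pinpoint("side",n)[:1]: print(n,r["score"],ray("side",r["position"],0))
print(ray("side",(240,185),0))
```

```text
scene 0.73 6267
[0.56311547 0.00684152 0.1543196 ] 0.0001011948139702183
knob 0.7 6071 [0.58167519 0.06894815 0.068     ]
knob 0.55 70 [0.4438242  0.03317359 0.068     ]
side 0.85 10621
[0.56556069 0.00436987 0.15156605] 3.613692002183981e-05
knob 0.63 136 [0.44582049 0.02937933 0.068     ]
knob 0.19 1167 [ 0.73785748 -0.01752662  0.068     ]
[0.56104475 0.00087278 0.04      ] [ 0.56719483 -0.00136119  0.04      ]
beaker 0.74 [ 0.57701775 -0.24430787  0.        ]
slide_box 0.67 [0.36387244 0.15229762 0.        ]
tip_tray 0.56 [0.49889591 0.24165005 0.        ]
[ 0.74757639 -0.00766699  0.        ]
```

Call:
{"name": "move_arm", "arguments": {"dp": [[0.02,0.04,0],[0.025,0.0417,0],[0.025,0.0417,0],[0.025,0.0417,0],[0.025,0.0417,0],[0.025,0.0417,0],[0.025,0.0417,0],[0.025,0.0417,0]], "dr": [[0,0,0],[0,0,0],[0,0,0],[0,0,0],[0,0,0],[0,0,0],[0,0,0],[0,0,0]], "claw": [0,0,0,0,0,0,0,0]}}

```text
clock: 1.82
tcp_pos: [0.3812, -0.2182, 0.3042]
ee_rot: [180.0, -0.0, 22.7]
contact_force: [-0.2, -0.1, -0.2]
width: 0.085
grip_force: 0.0
```

Measured axis about (0.565, 0.003) and knob about (0.443, 0.029): the radius is 0.125, which matches. I'll go above the knob with the closing line tangential (yaw about −12).

Call:
{"name": "move_arm", "arguments": {"dp": [[0.009,0.036,-0.006],[0.009,0.036,-0.006],[0.009,0.036,-0.006],[0.009,0.036,-0.006],[0.009,0.036,-0.006],[0.009,0.036,-0.006],[0.006,0.03,-0.01],[0,0,0]], "dr": [[0,0,-5],[0,0,-5],[0,0,-5],[0,0,-5],[0,0,-5],[0,0,-5],[0,0,-5],[0,0,0]], "claw": [0,0,0,0,0,0,0,0]}}

```text
clock: 2.48
tcp_pos: [0.4407, 0.0299, 0.2565]
ee_rot: [-180.0, 0.1, -12.5]
contact_force: [-0.0, -0.4, -0.5]
width: 0.0855
grip_force: 0.0
```

Run:
```python
from h import *
s=ctrl.observe(); print(s["clock"],s["tcp_pos"],s["ee_rot"])
f=viewer.grab_frame("wrist"); cv2.imwrite("pics/w1.png",f)
for r in pinpoint("wrist","knob")[:2]: print(r["score"],r["position"],ray("wrist",r["position"],.068))
for r in pinpoint("wrist","axis")[:2]: print("axis",r["score"],r["position"],ray("wrist",r["position"],.04))
for r in regions_of("wrist","knob")[:2]: print(r["score"],r["position"],r["mask"].sum(),ray("wrist",r["position"],.07))
```

```text
2.4833 [0.44065356 0.02985074 0.25649383] [-1.79978233e+02  1.03898867e-01 -1.25250372e+01]
0.56 [320.2, 199.9] [0.43716055 0.02648351 0.068     ]
0.85 [320.1, 195.8] 607 [0.44184301 0.02428009 0.07      ]
```

View pics/w1.png

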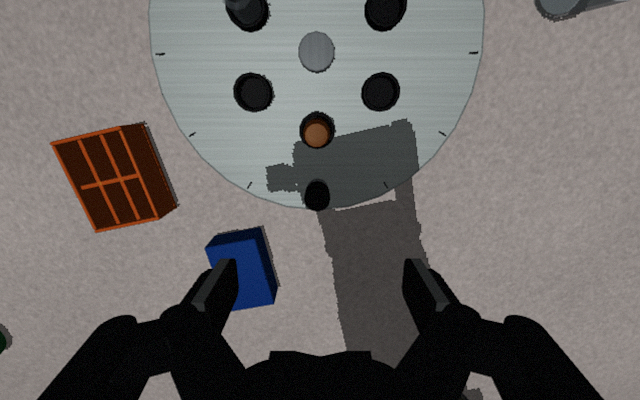

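The wrist view shows the knob at (317,194), the hub at (316,52) and a vial at (317,131). The slide box, at (241,270), is clear of the fingers' path.

Run:
```python
from h import *
g=cv2.cvtColor(cv2.imread("pics/w1.png"),cv2.COLOR_BGR2GRAY)
m=(g[175:215,300:335]<38).astype(np.uint8); n,l,st,ce=cv2.connectedComponentsWithStats(m); print(st[1:],ce[1:])
for p in [(317,187),(317,194),(317,205)]:print(ray("wrist",p,.079),ray("wrist",p,.068))
f=cv2.imread("pics/w1.png"); hub=(316,51)
print("hub",ray("wrist",hub,.04),ray("wrist",hub,.045))
# disc rim edges at row of hub-ish: left150,right484
for r in regions_of("wrist","turntable")[:1]:
    k=max(cv2.findContours(r["mask"].astype(np.uint8),0,1)[0],key=cv2.contourArea)[:,0]
    k=k[(k[:,1]>5)&(k[:,1]<195)&((k[:,0]<290)|(k[:,0]>345))]
    h=cv2.convexHull(k)[:,0]; h=h[(h[:,1]>10)]
    P=np.array([ray("wrist",p,.04)[:2] for p in h])
    from scipy.optimize import least_squares
    q=least_squares(lambda q:np.hypot(*(P-q[:2]).T)-.15,[.56,.0],loss="soft_l1",f_scale=.001);print(q.x,q.cost,len(P))
```

```text
[[  4   4  26  32 648]] [[16.75771605 20.20833333]]
[0.45311762 0.02466401 0.079     ] [0.45021759 0.02541181 0.068     ]
[0.44676876 0.02606425 0.079     ] [0.44358678 0.02687424 0.068     ]
[0.4365836 0.0283106 0.079    ] [0.4329493  0.02922035 0.068     ]
hub [0.5656976  0.00113217 0.04      ] [0.56487306 0.0012489  0.045     ]
[0.56606249 0.0007858 ] 7.913897333877068e-06 34
```

Call:
{"name": "move_arm", "arguments": {"dp": [[0.001,-0.001,-0.03],[0.001,-0.001,-0.03],[0.001,-0.001,-0.03],[0,0,-0.02],[0,0,-0.015],[0,0,-0.008],[0,0,0],[0,0,0]], "dr": [[0,0,0],[0,0,0],[0,0,0],[0,0,0],[0,0,0],[0,0,0],[0,0,0],[0,0,0]], "claw": [0,0,0,0.2,0.3,0.4,0.4,0.4], "grip_force": 20}}

```text
clock: 3.4
tcp_pos: [0.444, 0.0224, 0.1255]
ee_rot: [-180.0, -0.0, -12.4]
contact_force: [-0.3, -0.0, 0.3]
width: 0.0512
grip_force: 0.0
```

Run:
```python
from h import *
s=ctrl.observe(); print(s["clock"],s["tcp_pos"],s["ee_rot"],s["width"],s["contact_force"])
f=viewer.grab_frame("wrist"); cv2.imwrite("pics/w2.png",f)
```

```text
3.4 [0.44395263 0.02242346 0.12549625] [-1.79994921e+02 -2.97994092e-02 -1.23582392e+01] 0.05121108376467034 [-0.31349463 -0.02900659  0.32138194]
```

View pics/w2.png

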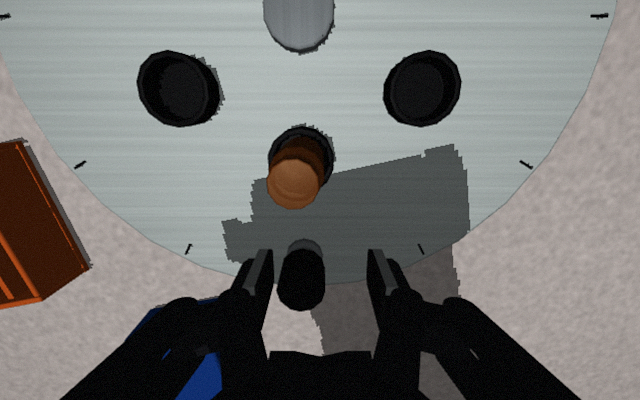

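The knob shows at columns 279–325 (top near row 288), left of mid-way between the fingers. I'll compute the offset.

Run:
```python
from h import *
i=viewer.camera_info("wrist"); print(i["fx"],i["cx"],i["cy"])
R=cv2.Rodrigues(np.array(i["rvec"],float))[0]; t=np.array(i["tvec"],float).ravel()
print(-R.T@t, R.T@[0,0,1])
g=cv2.cvtColor(cv2.imread("pics/w2.png"),cv2.COLOR_BGR2GRAY)
for r in range(250,312,6): print(r,''.join('#' if v<25 else '+' if v<50 else '.' for v in g[r,240:400:2]))
p=lambda X:(lambda c:(i["fx"]*c[0]/c[2]+i["cx"],i["fy"]*c[1]/c[2]+i["cy"]))(R@np.array(X)+t)
s=ctrl.observe()["tcp_pos"]
print("graspaxis .079/.068",p([*s[:2],.079]),p([*s[:2],.068]))
for k in [(.4435,.027),(.4435,.030),(.4435,.024)]:
  print(k,p([*k,.079]),p([*k,.052]),p([*k,.041]))
print("hub",ray("wrist",(299,15),.04),ray("wrist",(299,20),.045))
print(ray("wrist",(302,288),.079))
```

```text
287.82151135198933 319.85055685754395 203.14929049439
[0.52178388 0.00492037 0.1944877 ] [-0.30779964  0.06786452 -0.94902781]
250 ..........++++##+.......++++########+++++.......................###++++.........
256 ........+++++####......#################++......................####+++++.......
262 ..#####+++++#####.....####################......................#####+++++#####.
268 .####++++++######....######################.....................######+++++#####
274 ####++++++#######...#######################....................+#######++++++###
280 ###++++++########..+#######################.....................########++++++##
286 #+++++++#########..########################.....................#########+++++++
292 #####..+########...########################......................########...####
298 ###############.....######################.......................+##############
304 ##############.........################...........................##############
310 #############................##+...................................#############
graspaxis .079/.068 (np.float64(318.61343421051305), np.float64(286.8672328070536)) (np.float64(318.71419666546245), np.float64(273.9705262747157))
(0.4435, 0.027) (np.float64(309.68272089331504), np.float64(289.698419099372)) (np.float64(311.32889499002545), np.float64(260.67742318150886)) (np.float64(311.85833217934913), np.float64(251.34378432712998))
(0.4435, 0.03) (np.float64(303.4681652994271), np.float64(290.8606976791568)) (np.float64(306.10118919094424), np.float64(261.6914402382519)) (np.float64(306.9482820398749), np.float64(252.30714658774042))
(0.4435, 0.024) (np.float64(315.91602199913825), np.float64(288.5326346362364)) (np.float64(316.5698539072268), np.float64(259.6608354200732)) (np.float64(316.78007044815286), np.float64(250.378128830733))
hub [0.56374904 0.00574329 0.04      ] [0.56048982 0.00617827 0.045     ]
[0.44517642 0.03030881 0.079     ]
```

Relative to the fingers the knob is 8 mm further to +y, so the knob is at (0.445, 0.0303) and the axis near (0.5675, 0.0045). I'll correct for this and close gently.

Call:
{"name": "move_arm", "arguments": {"dp": [[0.001,0.004,-0.001],[0.0005,0.004,-0.001],[0,0,0],[0,0,0]], "dr": [[0,0,0],[0,0,0],[0,0,0],[0,0,0]], "claw": [0.5,0.55,0.6,0.62], "grip_force": 20}}

```text
clock: 3.78
tcp_pos: [0.4453, 0.0313, 0.1232]
ee_rot: [-180.0, -0.0, -12.3]
contact_force: [-0.2, -0.3, -0.7]
width: 0.0328
grip_force: 0.0
```

Run:
```python
from h import *
s=ctrl.observe(); print(s["clock"],s["tcp_pos"],s["width"],s["contact_force"])
f=viewer.grab_frame("wrist"); cv2.imwrite("pics/w3.png",f)
g=cv2.cvtColor(f,cv2.COLOR_BGR2GRAY)
for r in range(262,306,6): print(r,''.join('#' if v<25 else '+' if v<50 else '.' for v in g[r,240:400:2]))
```

```text
3.7833 [0.4452664  0.03128209 0.12317371] 0.032816868700811914 [-0.20999204 -0.31347525 -0.65587704]
262 ...........#####++++++####....####################.....####+++++######..........
268 ..........######+++++#####...######################....#####+++++######.........
274 .........######+++++######..+######################....#####++++++######........
280 ........######++++++######..#######################+...######++++++######.......
286 ......##########+..+#####...########################...+#####+..+##########.....
292 ...######################...########################....######################..
298 ########################.....######################.....+#######################
304 ########################......+##################+.......#######################
```

The knob is centred between the fingers. Closing now.

Call:
{"name": "move_arm", "arguments": {"dp": [[0,0,0],[0,0,0],[0,0,0],[0,0,0],[0,0,0]], "dr": [[0,0,0],[0,0,0],[0,0,0],[0,0,0],[0,0,0]], "claw": [0.68,0.72,0.76,0.8,0.8], "grip_force": 25}}

```text
clock: 4.25
tcp_pos: [0.4452, 0.0309, 0.1231]
ee_rot: [-180.0, -0.0, -12.3]
contact_force: [-2.4, 0.0, 4.2]
width: 0.0232
grip_force: 24.4
```

Call:
{"name": "move_arm", "arguments": {"dp": [[0,0,0.003],[0,0,0.003],[0,0,0.003],[0,0,0.003],[0,0,0]], "dr": [[0,0,0],[0,0,0],[0,0,0],[0,0,0],[0,0,0]], "claw": [0.8,0.8,0.8,0.8,0.8], "grip_force": 30}}

```text
clock: 4.67
tcp_pos: [0.4451, 0.0309, 0.1351]
ee_rot: [180.0, 0.0, -12.3]
contact_force: [4.9, -0.3, -9.7]
width: 0.0231
grip_force: 29.8
```

Pulled. The plan is to carry the disc about 0.52 rad with the plunger up, then let go so the pin rides the ring. After that I push only the knob's top few mm with shut fingers. When the pin snaps, the knob drops 8 mm below the fingertips, so no side load can build up.

```bash
cat > arc.py <<'E'
import numpy as np
C=np.array([.5673,.0047])
def arc(a0,step,n,r=.125,off=0):
    a=np.radians(a0+step*np.arange(n+1)); P=C+r*np.c_[np.cos(a),np.sin(a)]; print(np.round(P[0],4),np.round(P[-1],4)); print(np.round(np.diff(P,axis=0),4).tolist())
E
python3 -c "
from arc import *
arc(167.9,2,15)"
```

```text
[0.4451 0.0309] [ 0.4484 -0.0337]
[[-0.0008, -0.0043], [-0.0007, -0.0043], [-0.0005, -0.0043], [-0.0004, -0.0043], [-0.0002, -0.0044], [-0.0001, -0.0044], [0.0001, -0.0044], [0.0002, -0.0044], [0.0004, -0.0043], [0.0005, -0.0043], [0.0007, -0.0043], [0.0008, -0.0043], [0.001, -0.0043], [0.0011, -0.0042], [0.0013, -0.0042]]
```

Call:
{"name": "move_arm", "arguments": {"dp": [[-0.0008,-0.0043,0],[-0.0007,-0.0043,0],[-0.0005,-0.0043,0]], "dr": [[0,0,2],[0,0,2],[0,0,2]], "claw": [0.8,0.8,0.8]}}

```text
clock: 4.92
tcp_pos: [0.4431, 0.0179, 0.1347]
ee_rot: [-180.0, 0.0, -6.2]
contact_force: [4.3, 0.4, -10.2]
width: 0.0232
grip_force: 30.0
```

Call:
{"name": "move_arm", "arguments": {"dp": [[-0.0004,-0.0043,0],[-0.0002,-0.0044,0],[-0.0001,-0.0044,0],[0.0001,-0.0044,0],[0.0002,-0.0044,0],[0.0004,-0.0043,0]], "dr": [[0,0,2],[0,0,2],[0,0,2],[0,0,2],[0,0,2],[0,0,2]], "claw": [0.8,0.8,0.8,0.8,0.8,0.8]}}

```text
clock: 5.42
tcp_pos: [0.4432, -0.0082, 0.1348]
ee_rot: [-180.0, -0.0, 5.8]
contact_force: [6.6, 1.2, -10.6]
width: 0.0226
grip_force: 30.0
```

Call:
{"name": "move_arm", "arguments": {"dp": [[0.0005,-0.0043,0],[0.0007,-0.0043,0],[0.0008,-0.0043,0],[0.001,-0.0043,0],[0.0011,-0.0042,0],[0.0013,-0.0042,0],[0,0,0]], "dr": [[0,0,2],[0,0,2],[0,0,2],[0,0,2],[0,0,2],[0,0,2],[0,0,0]], "claw": [0.8,0.8,0.8,0.8,0.8,0.8,0.8]}}

```text
clock: 6.0
tcp_pos: [0.4489, -0.034, 0.1348]
ee_rot: [-180.0, -0.1, 17.8]
contact_force: [7.2, 3.9, -10.4]
width: 0.0229
grip_force: 30.1
```

Call:
{"name": "move_arm", "arguments": {"dp": [[0,0,-0.002],[0,0,-0.002],[0,0,0],[0,0,0],[0,0,0],[0,0,0.01],[0,0,0.02],[0,0,0.02]], "dr": [[0,0,0],[0,0,0],[0,0,0],[0,0,0],[0,0,0],[0,0,0],[0,0,0],[0,0,0]], "claw": [0.8,0.8,0.6,0.4,0.4,0.4,0.4,0.4]}}

```text
clock: 6.67
tcp_pos: [0.4482, -0.0337, 0.182]
ee_rot: [-180.0, 0.1, 17.7]
contact_force: [0.9, -1.7, -0.0]
width: 0.0511
grip_force: 0.0
```

Run:
```python
from h import *
s=ctrl.observe(); print(s["clock"],s["tcp_pos"],s["width"],s["contact_force"])
f=viewer.grab_frame("wrist"); cv2.imwrite("pics/w4.png",f)
for r in pinpoint("wrist","knob")[:1]: print(r["score"],r["position"],ray("wrist",r["position"],.076))
```

```text
6.6667 [ 0.44823853 -0.03373521  0.18196169] 0.05113258968135074 [ 0.89541607 -1.66468224 -0.02760792]
0.56 [324.8, 236.0] [ 0.4485212  -0.03764906  0.076     ]
```

View pics/w4.png

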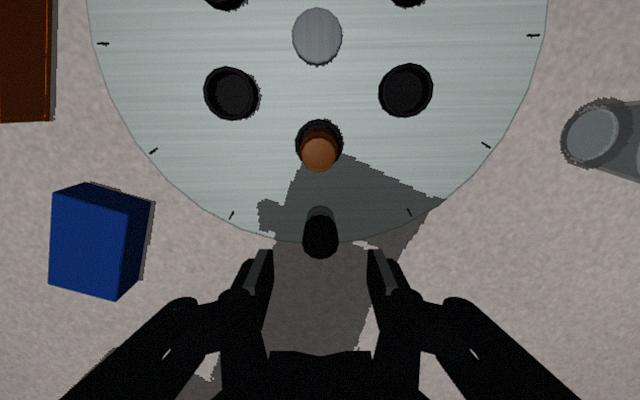

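The wrist view shows the knob at (320,235) on the ring, its vial still standing at (319,150), and the fingers clear. Next I shut the fingers, step back clockwise behind the knob, and lower the tips to about 82 mm. That is between the riding knob top at 87 and the home knob top at 79.

```bash
python3 -c "
from arc import *
arc(197.9,-4,4); arc(181.9,1,62)"
```

```text
[ 0.4484 -0.0337] [0.4424 0.0006]
[[-0.0024, 0.0084], [-0.0018, 0.0085], [-0.0012, 0.0086], [-0.0006, 0.0087]]
[0.4424 0.0006] [ 0.5123 -0.1076]
[[0.0001, -0.0022], [0.0001, -0.0022], [0.0002, -0.0022], [0.0002, -0.0022], [0.0002, -0.0022], [0.0003, -0.0022], [0.0003, -0.0022], [0.0004, -0.0022], [0.0004, -0.0021], [0.0004, -0.0021], [0.0005, -0.0021], [0.0005, -0.0021], [0.0005, -0.0021], [0.0006, -0.0021], [0.0006, -0.0021], [0.0007, -0.0021], [0.0007, -0.0021], [0.0007, -0.0021], [0.0008, -0.002], [0.0008, -0.002], [0.0008, -0.002], [0.0009, -0.002], [0.0009, -0.002], [0.0009, -0.002], [0.001, -0.002], [0.001, -0.0019], [0.001, -0.0019], [0.0011, -0.0019], [0.0011, -0.0019], [0.0011, -0.0019], [0.0012, -0.0018], [0.0012, -0.0018], [0.0012, -0.0018], [0.0013, -0.0018], [0.0013, -0.0018], [0.0013, -0.0017], [0.0014, -0.0017], [0.0014, -0.0017], [0.0014, -0.0017], [0.0014, -0.0016], [0.0015, -0.0016], [0.0015, -0.0016], [0.0015, -0.0016], [0.0016, -0.0015], [0.0016, -0.0015], [0.0016, -0.0015], [0.0016, -0.0014], [0.0017, -0.0014], [0.0017, -0.0014], [0.0017, -0.0014], [0.0017, -0.0013], [0.0018, -0.0013], [0.0018, -0.0013], [0.0018, -0.0012], [0.0018, -0.0012], [0.0018, -0.0012], [0.0019, -0.0011], [0.0019, -0.0011], [0.0019, -0.0011], [0.0019, -0.001], [0.0019, -0.001], [0.002, -0.001]]
```

Call:
{"name": "move_arm", "arguments": {"dp": [[-0.0024,0.0084,0],[-0.0018,0.0085,0],[-0.0012,0.0086,0],[-0.0006,0.0087,0],[0,0,0],[0,0,0],[0,0,0],[0,0,0]], "dr": [[0,0,-4],[0,0,-4],[0,0,-4],[0,0,-4],[0,0,0],[0,0,0],[0,0,0],[0,0,0]], "claw": [0.6,0.8,1,1,1,1,1,1]}}

```text
clock: 7.43
tcp_pos: [0.4426, 0.0001, 0.1809]
ee_rot: [180.0, 0.0, 1.8]
contact_force: [-0.1, -0.9, -0.1]
width: 0.0001
grip_force: 0.0
```

Call:
{"name": "move_arm", "arguments": {"dp": [[0,0,-0.01],[0,0,-0.01],[0,0,-0.005],[0,0,0],[0,0,0]], "dr": [[0,0,0],[0,0,0],[0,0,0],[0,0,0],[0,0,0]], "claw": [1,1,1,1,1]}}

```text
clock: 7.85
tcp_pos: [0.4424, 0.0004, 0.1553]
ee_rot: [-180.0, 0.1, 1.7]
contact_force: [0.9, 0.7, -0.9]
width: -0.0001
grip_force: 0.0
```

Call:
{"name": "move_arm", "arguments": {"dp": [[0.0001,-0.0022,0],[0.0001,-0.0022,0],[0.0002,-0.0022,0],[0.0002,-0.0022,0],[0.0002,-0.0022,0],[0.0003,-0.0022,0],[0.0003,-0.0022,0],[0.0004,-0.0022,0]], "dr": [[0,0,1],[0,0,1],[0,0,1],[0,0,1],[0,0,1],[0,0,1],[0,0,1],[0,0,1]], "claw": [1,1,1,1,1,1,1,1]}}

```text
clock: 8.52
tcp_pos: [0.4443, -0.0173, 0.1559]
ee_rot: [-180.0, 0.0, 9.8]
contact_force: [-1.1, 6.1, 1.8]
width: 0.0003
grip_force: 3.6
```

Run:
```python
from h import *
f=viewer.grab_frame("wrist"); cv2.imwrite("pics/w5.png",f)
s=ctrl.observe(); print(s["tcp_pos"],s["contact_force"])
```

```text
[ 0.44434161 -0.01734265  0.15586083] [-1.57347653  3.54202814  0.69087097]
```

View pics/w5.png

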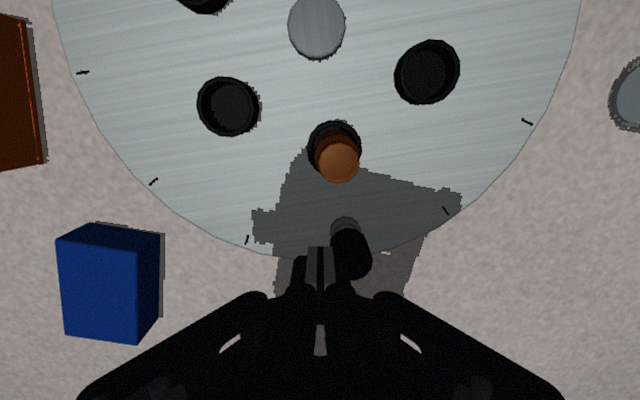

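The shut fingers touch the knob's side, with the knob at (351,258) leading by about 8° and a push of 3–6 N. Continuing the sweep.

Call:
{"name": "move_arm", "arguments": {"dp": [[0.0004,-0.0021,0],[0.0004,-0.0021,0],[0.0005,-0.0021,0],[0.0005,-0.0021,0]], "dr": [[0,0,1],[0,0,1],[0,0,1],[0,0,1]], "claw": [1,1,1,1]}}

```text
clock: 8.9
tcp_pos: [0.446, -0.0252, 0.1558]
ee_rot: [-179.9, 0.0, 13.7]
contact_force: [-0.6, 6.9, 1.7]
width: -0.0002
grip_force: 3.4
```

Call:
{"name": "move_arm", "arguments": {"dp": [[0.0005,-0.0021,0],[0.0006,-0.0021,0],[0.0006,-0.0021,0],[0.0007,-0.0021,0]], "dr": [[0,0,1],[0,0,1],[0,0,1],[0,0,1]], "claw": [1,1,1,1]}}

```text
clock: 9.23
tcp_pos: [0.4485, -0.0336, 0.1558]
ee_rot: [-179.9, 0.0, 17.7]
contact_force: [-0.5, 6.0, 1.6]
width: -0.0
grip_force: 3.3
```

Call:
{"name": "move_arm", "arguments": {"dp": [[0.0007,-0.0021,0],[0.0007,-0.0021,0],[0.0008,-0.002,0],[0.0008,-0.002,0]], "dr": [[0,0,1],[0,0,1],[0,0,1],[0,0,1]], "claw": [1,1,1,1]}}

```text
clock: 9.57
tcp_pos: [0.4515, -0.0421, 0.1558]
ee_rot: [-180.0, 0.0, 21.8]
contact_force: [-0.3, 0.3, 0.4]
width: 0.0003
grip_force: 0.0
```

Call:
{"name": "move_arm", "arguments": {"dp": [[0.0008,-0.002,0],[0.0009,-0.002,0],[0.0009,-0.002,0],[0.0009,-0.002,0]], "dr": [[0,0,1],[0,0,1],[0,0,1],[0,0,1]], "claw": [1,1,1,1]}}

```text
clock: 9.9
tcp_pos: [0.4552, -0.0504, 0.1559]
ee_rot: [180.0, -0.0, 25.8]
contact_force: [-0.2, -0.0, -0.5]
width: -0.0004
grip_force: 0.0
```

The force fell to zero at about 0.72 rad, so the pin seems to have snapped. Lifting and looking.

Call:
{"name": "move_arm", "arguments": {"dp": [[0,0,0.01],[0,0,0.03],[0,0,0.03],[0,0,0.01],[0,0,0]], "dr": [[0,0,0],[0,0,0],[0,0,0],[0,0,0],[0,0,0]], "claw": [1,1,1,1,1]}}

```text
clock: 10.32
tcp_pos: [0.4558, -0.0503, 0.239]
ee_rot: [179.8, -0.2, 25.7]
contact_force: [0.2, 0.2, -0.1]
width: -0.0001
grip_force: 0.0
```

Run:
```python
from h import *
s=ctrl.observe(); print(s["clock"],s["tcp_pos"],s["ee_rot"])
a=viewer.grab_frame("wrist"); b=viewer.grab_frame("side")
b0=cv2.imread("pics/side0.png")
c=lambda f:cv2.resize(f[140:220,240:400],(640,320),interpolation=cv2.INTER_CUBIC)
cv2.imwrite("pics/w6.png",np.vstack([cv2.resize(a[:, :],(640,280)),c(b)]))
for r in pinpoint("wrist","knob")[:1]:
    p=ray("wrist",r["position"],.068);print(r["score"],r["position"],p)
```

```text
10.3167 [ 0.45580875 -0.05027171  0.23896209] [179.82203986  -0.24109956  25.67505446]
0.89 [333.5, 208.3] [ 0.45615213 -0.06175716  0.068     ]
```

View pics/w6.png

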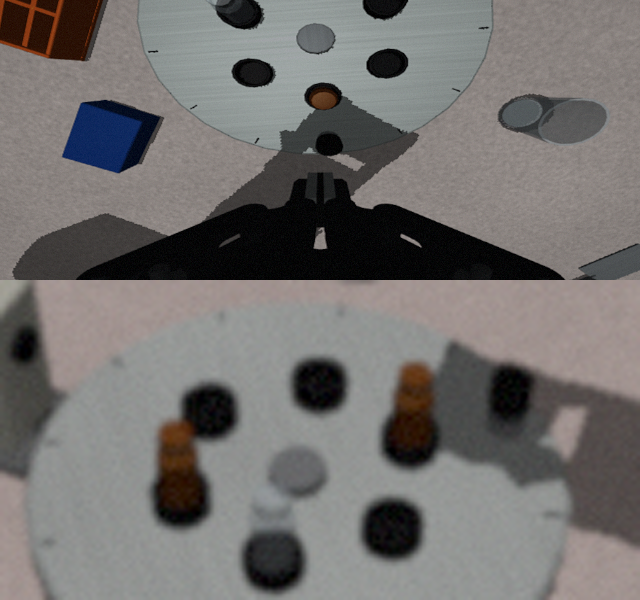

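The knob sits at (333,208) in the full wrist frame, all three vials are standing, and the bystanders are in place. The fingertips passed over the knob at 83 mm without force, so the pin dropped. A light touch from above will confirm it is fully home (top at 79 mm).

Call:
{"name": "move_arm", "arguments": {"dp": [[0.001,-0.01,-0.03],[0,0,-0.03],[0,0,-0.015],[0,0,-0.004],[0,0,0],[0,0,0]], "dr": [[0,0,0],[0,0,0],[0,0,0],[0,0,0],[0,0,0],[0,0,0]], "claw": [1,1,1,1,1,1]}}

```text
clock: 10.97
tcp_pos: [0.4562, -0.0601, 0.1572]
ee_rot: [-180.0, 0.0, 25.7]
contact_force: [-0.4, -0.0, -0.2]
width: -0.0001
grip_force: 0.0
```

Call:
{"name": "move_arm", "arguments": {"dp": [[0,0,-0.001],[0,0,-0.001],[0,0,0]], "dr": [[0,0,0],[0,0,0],[0,0,0]], "claw": [1,1,1]}}

```text
clock: 11.22
tcp_pos: [0.4562, -0.0601, 0.1554]
ee_rot: [180.0, -0.0, 25.7]
contact_force: [-0.2, -0.7, -0.1]
width: -0.0001
grip_force: 0.0
```

Call:
{"name": "move_arm", "arguments": {"dp": [[0,0,-0.001],[0,0,-0.001],[0,0,0]], "dr": [[0,0,0],[0,0,0],[0,0,0]], "claw": [1,1,1]}}

```text
clock: 11.47
tcp_pos: [0.456, -0.0601, 0.1528]
ee_rot: [-180.0, 0.0, 25.7]
contact_force: [0.4, -0.1, 0.4]
width: -0.0005
grip_force: 0.0
```

Call:
{"name": "move_arm", "arguments": {"dp": [[0,0,-0.0005],[0,0,-0.0005],[0,0,0]], "dr": [[0,0,0],[0,0,0],[0,0,0]], "claw": [1,1,1]}}

```text
clock: 11.72
tcp_pos: [0.456, -0.0601, 0.1518]
ee_rot: [-180.0, 0.0, 25.7]
contact_force: [0.2, -0.6, 0.7]
width: 0.0002
grip_force: 0.0
```

The tips reached 78.8 mm with no resistance, so the plunger is home. Retreating.

Call:
{"name": "move_arm", "arguments": {"dp": [[0,0,0.02],[0,0,0.03],[0,0,0.04],[0,0,0.04],[0,0,0],[0,0,0]], "dr": [[0,0,0],[0,0,0],[0,0,0],[0,0,0],[0,0,0],[0,0,0]], "claw": [1,1,1,1,1,1]}}

```text
clock: 12.22
tcp_pos: [0.4564, -0.0602, 0.2838]
ee_rot: [179.9, -0.2, 25.7]
contact_force: [-0.4, 0.4, -1.9]
width: 0.0001
grip_force: 0.0
```

```bash
python3 -c "
from h import *
print(ctrl.observe()['tcp_pos'],ctrl.observe()['contact_force']); print(hand_in())"
```

```text
[ 0.45644747 -0.06021713  0.28381146] [-0.42081485  0.38882025 -1.93825665]
the job is handed in; nothing more can be done
None
```

I turned the disc about 0.72 rad counter-clockwise to its next hole; the plunger snapped in (knob height, checked with the fingertips, matches fully home), the vials were standing at the last look, the arm is clear, and the job was handed in at about 12 s.

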